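Start up the glaze spraying station

TASK

Get the glaze spraying station running, only by pressing with the fingertips: rock the red main paddle switch fully on by pushing down its raised half, then the black extractor fan paddle fully on in the same way, and only once the fan is on press the green compressor start button all the way in so that it stays in. Leave the white lamp switch off, do not press the red stop button back in or turn the fan's speed knob, and go easy on the switches. The ware, glaze jars, stick and brush standing about stay where they are.

Things in the scene. Friction and masses are not known exactly. Their poses are not given: they have to be found in the camera images.
- power_box: Grey steel two-gang switch box fixed to the cart top, 114 (own x) x 116 (own y) mm and 50 mm high to its steel plate; origin under its centre. The red main paddle sits at own y = +23 mm, the white lamp paddle at own y = -23 mm. A conduit elbow (up to 33 mm high) leaves its far (+x) end.
- main_press (a point): RED main switch. Paddle rocker, 67 mm along its box's own x, 33 mm wide, hinged across its middle. This point: top face of its far (+x) half, the one with a bar mark, 22 mm from the hinge line, on the centre line; moves with the paddle, z up. Off, this half is raised, sloping up outward 0.2 rad. White lamp paddle beside it, 46 mm away.
- main (a joint): Angle of the paddle: 0 = off (as it starts, far half raised, its end 9 mm over the plate), 0.20 rad = fully on (far half level, 3 mm over the plate: press point down about 4 mm). About 3 N at the press point moves it; friction keeps it where it is left.
- lamp_press (a point): WHITE lamp switch, beside the red one; same kind and same point, to be left off.
- lamp (a joint): Angle of the lamp paddle: 0 = off, where it starts and must stay; 0.20 rad = on.
- fan_box: Extractor fan controller, blue box with grey cover, fixed to the cart top, 160 (own x) x 84 (own y) mm, 56 mm high; origin under its centre. It carries one black paddle (its middle at own x = -24 mm) and an aluminium speed knob (own x = +54 mm, 37 mm wide, 16 mm tall).
- fan_press (a point): BLACK fan switch on the fan controller. Paddle rocker, 67 mm along its box's own x, 33 mm wide, hinged across its middle. This point: top face of its far (+x) half, the one with a bar mark, 22 mm from the hinge line, on the centre line; moves with the paddle, z up. Off, this half is raised, sloping up outward 0.2 rad. 
- fan (a joint): Angle of the paddle: 0 = off (as it starts, far half raised, its end 9 mm over the plate), 0.20 rad = fully on (far half level, 3 mm over the plate: press point down about 4 mm). About 3 N at the press point moves it; friction keeps it where it is left.
- speed_mark (a point): Pointer of the fan's speed knob, 15 mm from the knob's axis, on its top; to be left where it is set.
- comp_box: Compressor on/off station, grey box with yellow cover, fixed to the cart top, 152 (own x) x 80 (own y) mm, 62 mm high; origin under its centre. Green start button at own x = +34 mm, red mushroom stop button at own x = -34 mm.
- start_top (a point): GREEN start button: centre of its flat top, 30 mm across; it starts 16 mm above the cover, moves straight down 6 mm against about 4 N and latches down, 10 mm above the cover. Own x and y as the box.
- start (a joint): Travel of the green button: 0 = out (as it starts), 0.006 m = fully in.
- stop_top (a point): RED mushroom stop button, 38 mm across: centre of its top. The two buttons are linked: as green goes in, red rises by as much; pressing red would throw green out again.
- stop (a joint): Travel of the red stop button: 0 = in (as it starts), -0.006 m = out (after green is in).
- jar: Matte white porcelain lidded jar, 92 mm across, 135 mm tall, loose on the plywood ware board (15 mm thick, clamped at the far edge); origin under its centre.
- teacup: Copper-red teacup, 80 mm across, 65 mm tall, loose on the ware board; origin under its centre.
- dish: Stoneware trinket dish, 80 mm across, 22 mm tall, loose on the cart top between the robot and the switches; origin under its centre.
- stick: Wooden stirring stick, 260 x 22 x 7 mm, lying loose on the left; origin under its centre, x along it.
- brush: Wide flat glaze brush with wooden handle, lying loose on the right, along its x axis.
- glaze_a: Small blue glaze jar with white cap, 58 mm across, 85 mm tall, loose at the back left; origin under its centre.
- glaze_b: Small pale green glaze jar with black cap, 58 mm across, 85 mm tall, loose at the back right; origin under its centre.

How it is judged:
By the outcome, as a careful person would: the job done as asked, in the order asked, and still so for the second after the job is handed in, with the robot touching nothing.
It also fails if it takes over 51 s, if anything falls off the work surface, if the arm or the gripper's body presses on something with over 40 N, if the wrist force passes 120 N, or if a joint passes its speed limit or range.

ROBOT

A 7-joint arm with a two-finger parallel gripper is mounted at the origin on the work surface. World frame = base frame: x ahead of the robot, y to its left, z up, the work surface at z = 0. Lengths are in m, angles in rad, forces in N, time in s.
With the tool pointing down it reaches from about 0.35 to 0.9 m from the base axis. Payload 8.1 kg.
Tool frame: the origin (TCP) lies midway between the tips of the shut fingers; the grasp point (between the pads) lies 19 mm behind it; z points along the fingers, y is the line along which they close (so a half turn about z gives the same grasp; the last joint's range is limited). The gripper opens to 92 mm and grips with 3 to 60 N. Pads are 19 mm wide; open, the fingers measure 130 mm over their backs; the gripper's body (75 mm by 190 mm) begins 47 mm behind the grasp point.
Start: joints at [-1.33, 0.434, 0.025, 1.573, -0.012, 1.134, -0.075], TCP at [0.211, 0.588, 0.227] pointing down, gripper open.
Joint ranges: [-2.62, 2.62], [-0.44, 2.09], [-1.27, 1.32], [0.08, 2.57], [-1.32, 4.46], [0.12, 2], [-2.74, 2.74]. Speed limits (rad/s): [2.22, 2.22, 3.01, 3.01, 3.14, 3.14, 3.14].

INTERFACE

Orientations are given as a rotation vector (axis times angle).
In Python, from cell import arm gives the robot as it stands.
- The arm moves only by the tool send_rows, never from a script. Its argument "increments" is a list of rows, each a list of 3 entries, a list of its own where there are three numbers: the finger opening in cm, from 0 to 9.18, then the shift along the tool's x, y, z in cm, then the turn, a rotation vector about the tool's x, y, z in rad. A call has 1 to 5 rows; each row shifts and turns the commanded pose from where the row before left it, along the tool's axes as they then stand; what a row does not reach is not made up. A row lasts 1/10 s, in which the tool goes at most 50 mm and 8.59 degrees, less where a joint would pass 70% of its speed; a pose out of reach is approached as far as the arm can. A call is refused whole if a number of a shift passes 5 or a number of a turn 0.15, either way. A call with a gripper value outside its range is refused whole. The fingers move at their own pace and stop on an object; "force" is the grip in N (left out, the last holds). Time passes only in rows, so rows that do not move let the fingers close. It gives the time, the measured TCP pose, the force, the opening and the grip force at its end, in the units of the state.
- arm.observe(): the state, without advancing time (a new reading comes with each control period).
- arm.get_image(name): name is "side" or "top" or "wrist"; returns the picture (400x640x3 uint8, red, green, blue); there is no depth.
- arm.camera_params(name): a dict with "camera_matrix" (3x3 intrinsics, pixels), "R" (3x3) and "t" (3): a world point X has camera coordinates R X + t. Camera axes: x right, y down, z forward; pixel columns grow to the right and rows downward; lengths in m; the calibration is good to about 2 mm. A picture is of the moment at which its call begins: read the wrist's pose just before it. camera_params takes no time and is no camera call; for the wrist camera it gives the pose at the moment of the call.
- arm.sign_off(): hands the job in; it is judged then, once.
The state is a dict: "clock": time; "joints": joint angles; "dq": joint speeds; "joint_efforts": joint torques, N m; "position": TCP position; "ee_rot": TCP orientation; "force": force on the tool from outside, world axes, zero at the start; "ft_torque": the same for the moment, N m; "width": opening from 0.0 (shut) to 1.0 (fully open); "gripper_force": force on a finger pad.
Only numpy, scipy, OpenCV 4.12 (cv2) and the standard library are available. Lean on these libraries where they do the work, as an engineer would, in place of code of your own. Each camera call takes 0.05 s, during which the arm holds its last target. There are 200 camera calls.

## Working session

There is one attempt and no reset: what is moved stays moved. The work goes in short steps, Python scripts to look and compute and a tool call to move; the robot and the scene stay as the last step left them, time stands still between calls to the robot, and variables do not carry over. Pictures are saved under pics/ and viewed, at most 10 in all, crops included, and the job is handed in when it is done.

Besides the shell and the picture viewer there is one more tool, called after "Emit:" as name(argument=value, ...), one argument or row to a line, values as JSON. send_rows: Moves the arm, as the interface text tells. Its arguments: {"type":"object","properties":{"increments":{"type":"array"},"force":{"type":"number"}},"required":["increments"]}

```bash
mkdir -p pics
cat > h.py <<'E'
import numpy as np, cv2
from cell import arm
from scipy.spatial.transform import Rotation as Ro
def snap(n,f):
    im=arm.get_image(n); cv2.imwrite(f,im[...,::-1]); return im
def ray(p,uv,z):
    K=np.array(p["camera_matrix"]);R=np.array(p["R"]);t=np.array(p["t"])
    d=R.T@np.linalg.inv(K)@[uv[0],uv[1],1.]; c=-R.T@t
    return c+d*(z-c[2])/d[2]
def proj(p,X):
    v=np.array(p["camera_matrix"])@(np.array(p["R"])@X+np.array(p["t"])); return v[:2]/v[2]
E
python3 - <<'E'
from h import *
snap("top","pics/top0.png");snap("side","pics/side0.png")
s=arm.observe();print(s)
for n in("top","side"):
    p=arm.camera_params(n);print(n,np.round(p["camera_matrix"],1).tolist(),np.round(-np.array(p["R"]).T@p["t"],3),np.round(p["R"],2).tolist())
print(np.round(Ro.from_rotvec(s["ee_rot"]).as_matrix(),3))
E
```

```text
{'clock': 0.1, 'joints': array([-1.32957211,  0.43517235,  0.02496413,  1.57398818, -0.01155949,
        1.13400307, -0.07512868]), 'dq': array([ 0.00041917, -0.00205426,  0.00026812, -0.00249745,  0.00120177,
        0.00153671,  0.00023882]), 'joint_efforts': array([ 3.09633178e-03, -6.69118023e+01,  9.88542661e-01, -3.15146184e+01,
       -6.02382305e-02,  3.74671456e-02,  1.07519490e-04]), 'position': array([0.21058595, 0.5879745 , 0.22601846]), 'ee_rot': array([-5.37519003e-01, -3.09518282e+00,  2.23772686e-03]), 'force': array([ 0.15286408,  0.03270728, -0.08287998]), 'ft_torque': array([-0.02844758,  0.0130753 ,  0.00707392]), 'gripper_force': 0.0, 'width': 1.0016049014056816}
top [[518.5, 0.0, 321.6], [0.0, 518.5, 206.8], [0.0, 0.0, 1.0]] [0.396 0.005 1.782] [[-0.02, -1.0, 0.0], [-0.99, 0.02, -0.12], [0.12, -0.01, -0.99]]
side [[468.2, 0.0, 319.2], [0.0, 468.2, 202.9], [0.0, 0.0, 1.0]] [-0.167 -0.782  0.823] [[0.73, -0.68, -0.0], [-0.39, -0.42, -0.82], [0.56, 0.6, -0.57]]
[[-0.941  0.337 -0.   ]
 [ 0.337  0.941 -0.001]
 [-0.    -0.001 -1.   ]]
```

View pics/top0.png

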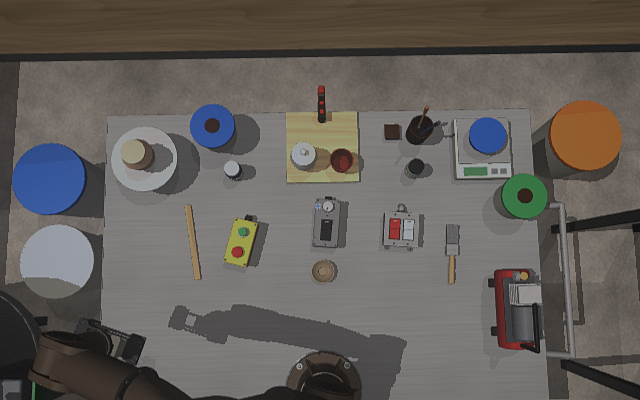

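View pics/side0.png

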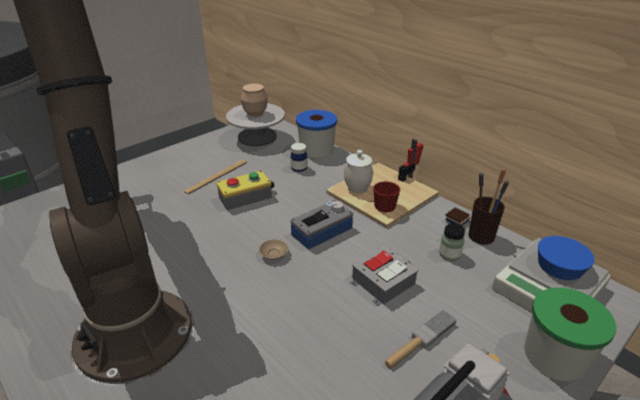

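The top view shows, in pixels, the red main paddle near (395,229), white lamp (408,229), black fan paddle (326,229), knob (328,206), green button (243,231) and red stop (237,252). The dish is at (323,271). The side view agrees.

```bash
cat > m.py <<'E'
from h import *
im=cv2.imread("pics/top0.png");hsv=cv2.cvtColor(im,cv2.COLOR_BGR2HSV);p=arm.camera_params("top")
H,S,V=cv2.split(hsv)
red=((H<8)|(H>172))&(S>130)&(V>80)
M={"red":(red,(380,210,430,250),.056),"white":((S<40)&(V>190),(398,215,420,245),.056),"fan":((V<60),(314,212,340,246),.060),
"knob":((S<40)&(V>150),(318,196,340,216),.072),"green":((H>50)&(H<85)&(S>90),(230,220,256,240),.078),"stop":(red,(225,240,250,262),.085),
"yellow":((H>22)&(H<35)&(S>120),(215,205,265,280),.062)}
for k,(m,(a,b,c,d),z) in M.items():
    q=np.zeros(m.shape,np.uint8);q[b:d,a:c]=m[b:d,a:c]*255
    cs=max(cv2.findContours(q,0,2)[0],key=cv2.contourArea)
    pts=np.array([ray(p,u,z)[:2] for u in cs[:,0].astype(float)],np.float32)
    r=cv2.minAreaRect(pts*1000);print(k,len(cs),np.round(r[0]),np.round(r[1]),round(r[2],1), np.round(cs[:,0].mean(0),1))
E
python3 m.py; python3 -c "
import cv2
a=cv2.imread('pics/top0.png')[195:285,210:430];cv2.imwrite('pics/c0.png',cv2.resize(a,None,fx=3.6,fy=3.6,interpolation=2))"
```

```text
red 11 [ 527. -245.] [32. 66.] 84.7 [394.6 229.2]Traceback (most recent call last):
  File "m.py", line 10, in <module>
    cs=max(cv2.findContours(q,0,2)[0],key=cv2.contourArea)
ValueError: max() iterable argument is empty
```

View pics/c0.png

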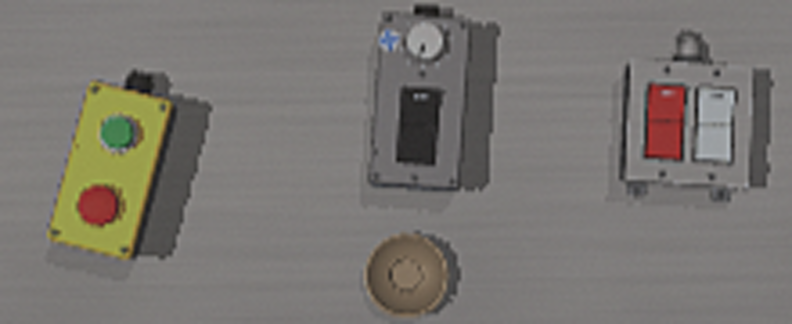

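The crop shows each far half (up in the picture) carrying the bar mark. The red paddle spans crop (645..687, 84..160), the black one (397..440, 87..164), and green sits at (119,132). Next I'll loosen the thresholds and measure the rest.

```bash
sed -i 's/(V>190)/(V>150)/; s/(V<60)/(V<75)/; s/(V>150),(318/(V>130),(318/; s/(S>120),(215/(S>90),(215/' m.py; sed -i 's/    cs=max/    C=cv2.findContours(q,0,2)[0]\n    if not C: print(k,"none");continue\n    cs=max/' m.py; python3 m.py
```

```text
red 11 [ 527. -245.] [32. 66.] 84.7 [394.6 229.2]
white 10 [ 541. -294.] [31. 27.] 89.0 [409.1 222.7]
fan 15 [527. -17.] [37. 71.] 84.6 [326.5 229. ]
knob 24 [606. -24.] [30. 30.] 88.9 [327.5 206.1]
green 12 [524. 259.] [26. 23.] 89.0 [241.  231.5]
stop 16 [457. 276.] [33. 29.] 0.0 [235.9 252.2]
yellow 79 [492. 269.] [ 77. 149.] 73.9 [240.3 242.4]
```

Emit:
send_rows(
  increments=[
    [0,[-3.2,-3.6,0],[0,0,-0.13]],
    [0,[-2.8,-4.0,0],[0,0,-0.13]],
    [0,[-2.2,-4.3,0],[0,0,0]],
    [0,[-2.2,-4.3,0],[0,0,0]],
    [0,[-2.2,-4.3,0],[0,0,0]],
  ],
  force=10,
)

```text
clock: 0.6
position: [0.3029, 0.3625, 0.2265]
ee_rot: [-0.132, -3.139, 0.0]
force: [0.8, -0.2, -0.0]
width: 0.613
gripper_force: 0.0
```

Emit:
send_rows(
  increments=[
    [0,[-2.2,-4.3,0],[0,0,0]],
    [0,[-2.2,-4.3,0],[0,0,0]],
    [0,[-2.2,-4.3,0],[0,0,0]],
    [0,[-2.2,-4.3,0],[0,0,0]],
    [0,[-2.2,-4.3,0],[0,0,0]],
  ],
)

```text
clock: 1.1
position: [0.3943, 0.1392, 0.2268]
ee_rot: [0.132, 3.139, 0.0]
force: [2.2, 0.3, -0.3]
width: 0.179
gripper_force: 0.0
```

Emit:
send_rows(
  increments=[
    [0,[-2.1,-4.2,0],[0,0,0]],
    [0,[-2.1,-4.2,0],[0,0,0]],
    [0,[-2.1,-4.2,0],[0,0,0]],
    [0,[-2.1,-4.2,0],[0,0,0]],
    [0,[-2.1,-4.2,0],[0,0,0]],
  ],
)

```text
clock: 1.6
position: [0.4813, -0.0787, 0.2267]
ee_rot: [0.131, 3.139, 0.0]
force: [1.1, 0.8, -0.1]
width: 0.003
gripper_force: 0.0
```

Emit:
send_rows(
  increments=[
    [0,[-2.1,-4.2,0],[0,0,0]],
    [0,[-2.1,-4.2,0],[0,0,0]],
    [0,[-2.1,-4.2,0],[0,0,0]],
    [0,[0,-1,0],[0,0,0]],
    [0,[0,0,0],[0,0,0]],
  ],
)

```text
clock: 2.1
position: [0.5317, -0.22, 0.2261]
ee_rot: [-0.138, -3.137, 0.002]
force: [0.2, 1.0, -0.3]
width: 0.005
gripper_force: 0.0
```

```bash
cat > w.py <<'E'
from h import *
import sys
n=sys.argv[1];p=arm.camera_params("wrist");snap("wrist",f"pics/{n}.png")
s=arm.observe();print(np.round(s["position"],4),np.round(s["force"],1))
np.savez(f"pics/{n}.npz",**{k:p[k] for k in("camera_matrix","R","t")})
print(np.round(-np.array(p["R"]).T@p["t"],3))
E
python3 w.py w1
```

```text
[ 0.5319 -0.2178  0.2262] [0.1 0.5 0.7]
[ 0.466 -0.214  0.385]
```

View pics/w1.png

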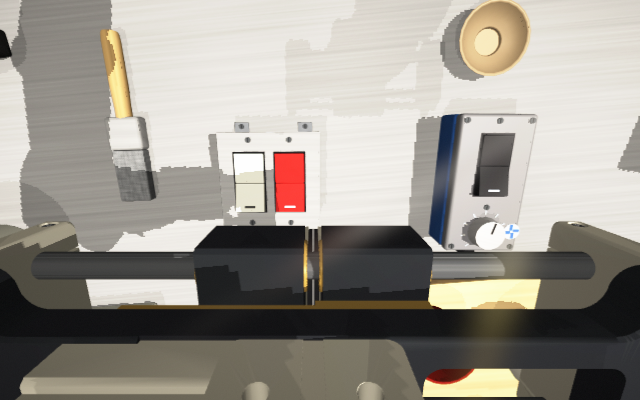

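The wrist view shows the red paddle at about (290,181), white (250,181) and the fan paddle at (494,165). The shut fingers fill the lower middle. I'll measure the paddles here and check the fingertip projection.

```bash
cat > m2.py <<'E'
from h import *
import sys
n=sys.argv[1];p=dict(np.load(f"pics/{n}.npz"));im=cv2.imread(f"pics/{n}.png");H,S,V=cv2.split(cv2.cvtColor(im,cv2.COLOR_BGR2HSV))
red=((H<8)|(H>172))&(S>150)&(V>120)
M={"red":(red,(265,140,315,222),.055),"white":((S<45)&(V>150),(234,153,265,211),.055),"fan":(V<95,(470,128,520,200),.061),
"knob":((V>190),(470,212,506,250),.072),"green":((H>50)&(H<85)&(S>90),(0,0,640,400),.078),"stop":(red,(0,0,640,400),.085)}
for k in sys.argv[2].split(","):
    m,(a,b,c,d),z=M[k]
    q=np.zeros(m.shape,np.uint8);q[b:d,a:c]=m[b:d,a:c]*255
    C=cv2.findContours(q,0,1)[0]
    if not C: print(k,"none");continue
    cs=max(C,key=cv2.contourArea)
    pts=np.array([ray(p,u,z)[:2] for u in cs[:,0].astype(float)],np.float32)
    r=cv2.minAreaRect(pts*1000);print(k,np.round(r[0],1),np.round(r[1],1),round(r[2],1),cv2.boundingRect(cs))
s=arm.observe();R=Ro.from_rotvec(s["ee_rot"]).as_matrix()
print("f",p["camera_matrix"][0,0])
for o in ([0,0,0],[0,.019,0],[0,-.019,0],[0,.019,-.05],[0,-.019,-.05],[.0095,0,0],[-.0095,0,0],[0,.05,-.06]): print(o,np.round(proj(p,s["position"]+R@np.array(o))))
E
python3 m2.py w1 red,white,fan,knob
```

```text
red [ 527.1 -245.9] [33.5 67.4] 85.0 (274, 153, 31, 59)
white [ 522.9 -292.9] [33.9 66.5] 82.6 (234, 154, 30, 57)
fan [526.2 -18.8] [38.2 67.5] 84.7 (472, 134, 40, 62)
knob [598.5 -26.8] [50.1 39.9] 2.6 (470, 212, 36, 38)
f 293.3342204987851
[0, 0, 0] [316. 243.]
[0, 0.019, 0] [348. 243.]
[0, -0.019, 0] [283. 243.]
[0, 0.019, -0.05] [362. 290.]
[0, -0.019, -0.05] [271. 290.]
[0.0095, 0, 0] [316. 228.]
[-0.0095, 0, 0] [316. 258.]
[0, 0.05, -0.06] [448. 304.]
```

Emit:
send_rows(
  increments=[
    [0,[-1.95,-2.8,2],[0,0,0]],
    [0,[0,0,4],[0,0,0]],
    [0,[0,0,4],[0,0,0]],
    [0,[0,0,4],[0,0,0]],
    [0,[0,0,1],[0,0,0]],
  ],
)

```text
clock: 2.65
position: [0.5473, -0.2433, 0.0729]
ee_rot: [-0.127, -3.133, -0.005]
force: [0.0, 1.4, -0.4]
width: 0.009
gripper_force: 0.0
```

Emit:
send_rows(
  increments=[
    [0,[0,0,0],[0,0,0]],
    [0,[0,0,0],[0,0,0]],
  ],
)

```text
clock: 2.85
position: [0.5507, -0.2468, 0.0785]
ee_rot: [0.13, 3.137, -0.0]
force: [-0.1, -0.2, 0.4]
width: 0.005
gripper_force: 0.0
```

Run:
```python
from h import *
im=arm.get_image("side");p=arm.camera_params("side");s=arm.observe();print(np.round(s["position"],4),np.round(s["force"],1),s["ee_rot"])
print(proj(p,s["position"]))
c=im[190:310,310:470,::-1];cv2.imwrite("pics/s1.png",cv2.resize(c,None,fx=5,fy=5,interpolation=2))
```

```text
[ 0.5511 -0.2472  0.0789] [0.1 0.2 0.6] [ 1.30471251e-01  3.13577805e+00 -9.90617327e-04]
[385.08843928 247.67207128]
```

View pics/s1.png

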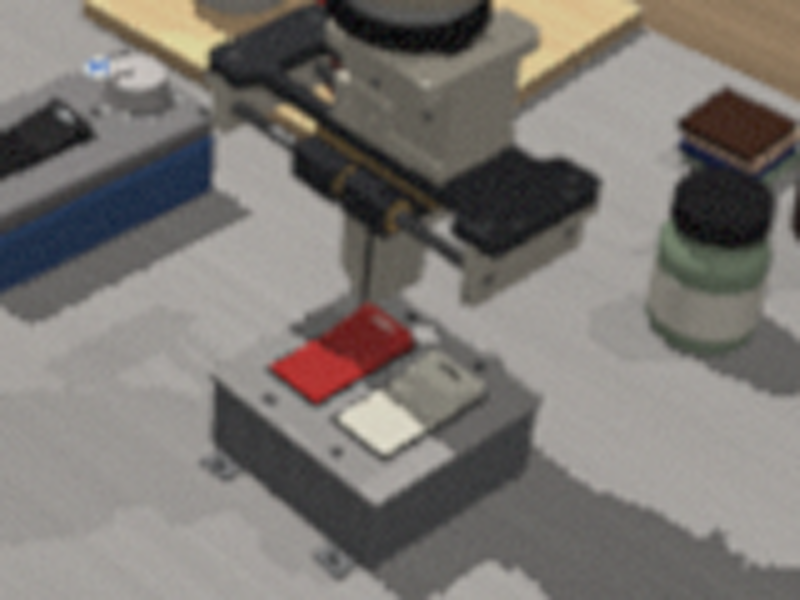

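The side crop shows the narrow shut fingertips at about (375,290), just above the red paddle's raised half. They are clear of the white paddle. Now pressing in small steps.

Emit:
send_rows(
  increments=[
    [0,[0.15,0,0.7],[0,0,0]],
    [0,[0,0,0.5],[0,0,0]],
    [0,[0,0,0.3],[0,0,0]],
    [0,[0,0,0],[0,0,0]],
  ],
)

```text
clock: 3.3
position: [0.5478, -0.2469, 0.0613]
ee_rot: [-0.132, -3.138, -0.0]
force: [0.1, 0.2, -0.2]
width: 0.006
gripper_force: 0.0
```

Emit:
send_rows(
  increments=[
    [0,[0,0,0.2],[0,0,0]],
    [0,[0,0,0.2],[0,0,0]],
    [0,[0,0,0],[0,0,0]],
  ],
)

```text
clock: 3.6
position: [0.5486, -0.2472, 0.0578]
ee_rot: [0.132, 3.138, -0.0]
force: [0.4, 0.1, 1.2]
width: 0.008
gripper_force: 0.5
```

Emit:
send_rows(
  increments=[
    [0,[0,0,0.2],[0,0,0]],
    [0,[0,0,0.1],[0,0,0]],
    [0,[0,0,0],[0,0,0]],
  ],
)

```text
clock: 3.9
position: [0.5483, -0.2471, 0.0547]
ee_rot: [0.132, 3.139, -0.0]
force: [0.8, -0.1, 1.5]
width: 0.011
gripper_force: 0.8
```

Emit:
send_rows(
  increments=[
    [0,[0,0,0.1],[0,0,0]],
    [0,[0,0,0],[0,0,0]],
  ],
)

```text
clock: 4.1
position: [0.5482, -0.2471, 0.0537]
ee_rot: [0.132, 3.139, -0.0]
force: [0.6, 0.5, 2.1]
width: 0.005
gripper_force: 1.0
```

Emit:
send_rows(
  increments=[
    [0,[0,0,0.1],[0,0,0]],
    [0,[0,0,0],[0,0,0]],
  ],
)

```text
clock: 4.3
position: [0.5484, -0.2471, 0.0532]
ee_rot: [0.132, 3.138, 0.0]
force: [0.5, 0.5, 7.5]
width: 0.004
gripper_force: 3.6
```

Emit:
send_rows(
  increments=[
    [0,[0,0,0.1],[0,0,0]],
    [0,[0,0,0],[0,0,0]],
  ],
)

```text
clock: 4.5
position: [0.5484, -0.2472, 0.053]
ee_rot: [0.132, 3.138, 0.001]
force: [-2.5, 2.7, 16.6]
width: 0.005
gripper_force: 8.5
```

Full on: it's firm against the stop at z = 0.053 with 16.6 N. Lifting and moving to the fan.

Emit:
send_rows(
  increments=[
    [0,[0,0,-2],[0,0,0]],
    [0,[0,0,-4],[0,0,0]],
    [0,[0,0,0],[0,0,0]],
    [0,[0.38,4.5,0],[0,0,0]],
    [0,[0.38,4.5,0],[0,0,0]],
  ],
)

```text
clock: 5.0
position: [0.5472, -0.1571, 0.1114]
ee_rot: [-0.137, -3.138, 0.001]
force: [1.4, 1.0, -0.3]
width: 0.005
gripper_force: 0.0
```

Emit:
send_rows(
  increments=[
    [0,[0.38,4.5,0],[0,0,0]],
    [0,[0.38,4.5,0],[0,0,0]],
    [0,[0.38,4.5,0],[0,0,0]],
    [0,[0,0,0],[0,0,0]],
    [0,[0,0,0],[0,0,0]],
  ],
)

```text
clock: 5.5
position: [0.5474, -0.02, 0.1111]
ee_rot: [-0.127, -3.138, 0.0]
force: [1.1, -0.0, 0.6]
width: 0.003
gripper_force: 0.0
```

```bash
python3 w.py w2
python3 - <<'E'
from h import *
a=cv2.imread("pics/w2.png");b=arm.get_image("side")[190:310,290:450,::-1]
cv2.imwrite("pics/w2s.png",np.hstack([cv2.resize(a,(480,300)),cv2.resize(b,(320,240))[:].copy() if 0 else cv2.copyMakeBorder(cv2.resize(b,(320,240)),0,60,0,0,0)]))
print(np.round(arm.observe()["ee_rot"],3))
E
```

```text
[ 0.5475 -0.0217  0.1113] [ 1.3 -1.  -0.2]
[ 0.481 -0.014  0.27 ]
[-1.340e-01 -3.138e+00  1.000e-03]
```

View pics/w2s.png

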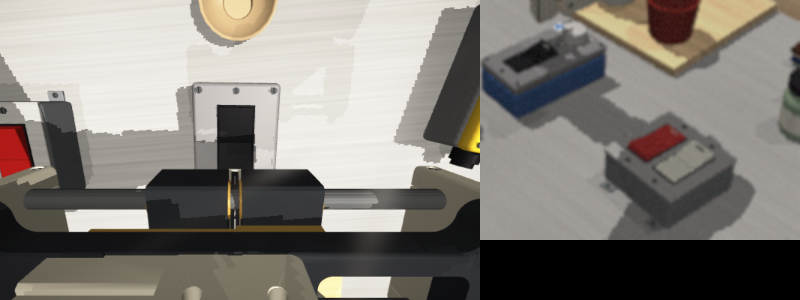

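The wrist view has the fingers centred over the black paddle (about x=236 for both). In the side crop, the red paddle's far half now lies flat and the white one is still raised. Now pressing the fan.

Emit:
send_rows(
  increments=[
    [0,[0,0,2],[0,0,0]],
    [0,[0,0,1.5],[0,0,0]],
    [0,[0,0,0.6],[0,0,0]],
    [0,[0,0,0],[0,0,0]],
    [0,[0,0,0],[0,0,0]],
  ],
)

```text
clock: 6.1
position: [0.5482, -0.0222, 0.0711]
ee_rot: [0.134, 3.138, -0.0]
force: [0.2, -0.1, 0.3]
width: 0.006
gripper_force: 0.0
```

Emit:
send_rows(
  increments=[
    [0,[0,0,0.2],[0,0,0]],
    [0,[0,0,0.2],[0,0,0]],
    [0,[0,0,0],[0,0,0]],
  ],
)

```text
clock: 6.4
position: [0.5481, -0.0212, 0.0668]
ee_rot: [0.132, 3.139, 0.0]
force: [-0.3, -0.6, 0.3]
width: 0.001
gripper_force: 0.0
```

Emit:
send_rows(
  increments=[
    [0,[0,0,0.2],[0,0,0]],
    [0,[0,0,0.2],[0,0,0]],
    [0,[0,0,0.2],[0,0,0]],
    [0,[0,0,0],[0,0,0]],
  ],
)

```text
clock: 6.8
position: [0.5483, -0.0213, 0.0606]
ee_rot: [0.132, 3.139, -0.0]
force: [1.3, -0.4, 2.0]
width: 0.002
gripper_force: 0.7
```

Emit:
send_rows(
  increments=[
    [0,[0,0,0.15],[0,0,0]],
    [0,[0,0,0],[0,0,0]],
  ],
)

```text
clock: 7.0
position: [0.5483, -0.0213, 0.0593]
ee_rot: [0.132, 3.138, 0.0]
force: [2.0, 0.3, 2.8]
width: 0.004
gripper_force: 1.2
```

Emit:
send_rows(
  increments=[
    [0,[0,0,0.1],[0,0,0]],
    [0,[0,0,0],[0,0,0]],
  ],
)

```text
clock: 7.2
position: [0.5484, -0.0213, 0.0591]
ee_rot: [0.132, 3.138, 0.001]
force: [-1.2, 0.3, 12.4]
width: 0.004
gripper_force: 6.6
```

Emit:
send_rows(
  increments=[
    [0,[0,0,0.08],[0,0,0]],
    [0,[0,0,0],[0,0,0]],
  ],
)

```text
clock: 7.4
position: [0.5484, -0.0212, 0.0589]
ee_rot: [0.132, 3.138, 0.002]
force: [-4.2, 1.1, 22.6]
width: 0.007
gripper_force: 11.1
```

Fan fully on (stop at z = 0.059). Now the green button.

Emit:
send_rows(
  increments=[
    [0,[0,0,-2],[0,0,0]],
    [0,[0,0,-4.5],[0,0,0]],
    [0,[0,0,0],[0,0,0]],
    [0,[0.8,4.6,0],[0,0,0]],
    [0,[0.8,4.6,0],[0,0,0]],
  ],
)

```text
clock: 7.9
position: [0.5393, 0.0713, 0.1223]
ee_rot: [-0.138, -3.138, 0.0]
force: [0.3, 0.9, 0.9]
width: 0.005
gripper_force: 0.0
```

Emit:
send_rows(
  increments=[
    [0,[0.8,4.6,0],[0,0,0]],
    [0,[0.8,4.6,0],[0,0,0]],
    [0,[0.8,4.6,0],[0,0,0]],
    [0,[0.8,4.6,0],[0,0,0]],
    [0,[0,0,0],[0,0,0]],
  ],
)

```text
clock: 8.4
position: [0.5204, 0.2661, 0.1211]
ee_rot: [-0.116, -3.137, -0.004]
force: [-0.7, 0.0, -0.9]
width: 0.003
gripper_force: 0.0
```

Emit:
send_rows(
  increments=[
    [0,[0,0,1.5],[0,0,0]],
    [0,[0,0,0.8],[0,0,0]],
    [0,[0,0,0],[0,0,0]],
    [0,[0,0,0],[0,0,0]],
  ],
)

```text
clock: 8.8
position: [0.5232, 0.2571, 0.0993]
ee_rot: [-0.133, -3.138, 0.001]
force: [-0.1, -0.2, 0.6]
width: 0.009
gripper_force: 0.0
```

Run:
```python
from h import *
im=arm.get_image("side");p=arm.camera_params("side");s=arm.observe();print(np.round(s["position"],4))
print(proj(p,s["position"]),proj(p,np.array([.5245,.2595,.078])))
c=im[120:240,190:350,::-1];cv2.imwrite("pics/s2.png",cv2.resize(c,None,fx=5,fy=5,interpolation=2))
```

```text
[0.5235 0.2573 0.0996]
[252.61922495 167.92126946] [253.02423346 173.61934991]
```

View pics/s2.png

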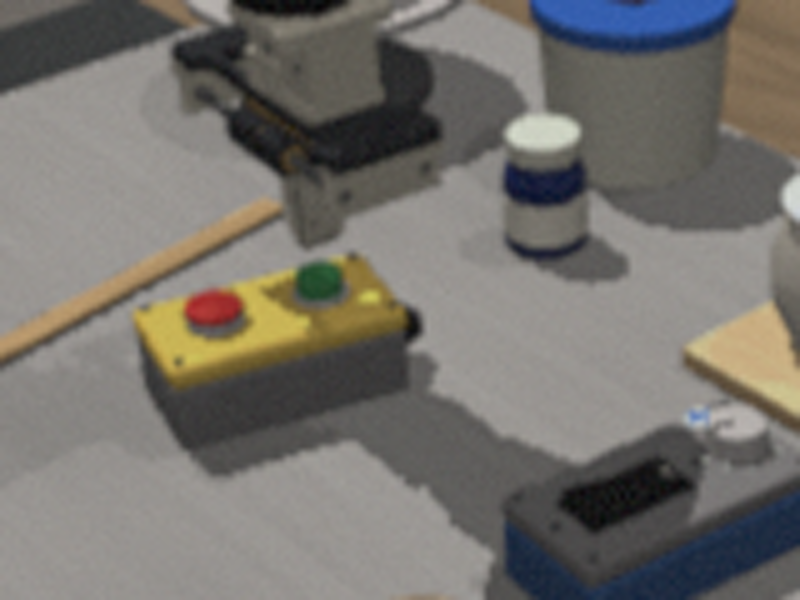

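The side crop shows the fingertips (315,240) just above the green button (320,275), and the black paddle now lies flat. Pressing green.

Emit:
send_rows(
  increments=[
    [0,[0,0.15,0.8],[0,0,0]],
    [0,[0,0,0.6],[0,0,0]],
    [0,[0,0,0.3],[0,0,0]],
    [0,[0,0,0],[0,0,0]],
    [0,[0,0,0],[0,0,0]],
  ],
)

```text
clock: 9.35
position: [0.5235, 0.2592, 0.0824]
ee_rot: [-0.132, -3.139, 0.0]
force: [-0.3, -0.2, -0.3]
width: 0.006
gripper_force: 0.0
```

Emit:
send_rows(
  increments=[
    [0,[0,0,0.2],[0,0,0]],
    [0,[0,0,0.2],[0,0,0]],
    [0,[0,0,0.2],[0,0,0]],
    [0,[0,0,0],[0,0,0]],
  ],
)

```text
clock: 9.75
position: [0.5235, 0.2593, 0.0764]
ee_rot: [0.132, 3.139, 0.0]
force: [-0.2, 0.7, 0.1]
width: 0.007
gripper_force: 0.0
```

Emit:
send_rows(
  increments=[
    [0,[0,0,0.2],[0,0,0]],
    [0,[0,0,0],[0,0,0]],
  ],
)

```text
clock: 9.95
position: [0.5235, 0.2593, 0.0744]
ee_rot: [0.132, 3.139, 0.0]
force: [0.9, 0.8, 0.2]
width: 0.004
gripper_force: 0.2
```

Emit:
send_rows(
  increments=[
    [0,[0,0,0.15],[0,0,0]],
    [0,[0,0,0],[0,0,0]],
  ],
)

```text
clock: 10.15
position: [0.5235, 0.2593, 0.0729]
ee_rot: [0.132, 3.139, 0.0]
force: [0.5, -0.7, 0.5]
width: 0.009
gripper_force: 0.5
```

Emit:
send_rows(
  increments=[
    [0,[0,0,0.1],[0,0,0]],
    [0,[0,0,0],[0,0,0]],
  ],
)

```text
clock: 10.35
position: [0.5236, 0.2593, 0.0723]
ee_rot: [0.132, 3.139, 0.001]
force: [-0.9, -1.0, 6.1]
width: 0.005
gripper_force: 3.5
```

Emit:
send_rows(
  increments=[
    [0,[0,0,0.1],[0,0,0]],
    [0,[0,0,0],[0,0,0]],
  ],
)

```text
clock: 10.55
position: [0.5236, 0.2593, 0.0721]
ee_rot: [0.132, 3.139, 0.001]
force: [-4.7, -0.9, 16.5]
width: 0.011
gripper_force: 8.4
```

The button is bottomed at z = 0.072. Lifting straight up and backing off to check.

Emit:
send_rows(
  increments=[
    [0,[0,0,-2],[0,0,0]],
    [0,[0,0,-5],[0,0,0]],
    [0,[0,0,-5],[0,0,0]],
    [0,[0,4,-2],[0,0,0]],
    [0,[0,4,0],[0,0,0]],
  ],
)

```text
clock: 11.05
position: [0.5325, 0.3397, 0.2154]
ee_rot: [0.136, 3.133, 0.007]
force: [1.1, 0.1, -1.0]
width: 0.005
gripper_force: 0.0
```

Emit:
send_rows(
  increments=[
    [0,[3,4,0],[0,0,0]],
    [0,[3,4,0],[0,0,0]],
    [0,[3,4,0],[0,0,0]],
    [0,[3,4,0],[0,0,0]],
    [0,[0,0,0],[0,0,0]],
  ],
)

```text
clock: 11.55
position: [0.4164, 0.5164, 0.2095]
ee_rot: [-0.113, -3.135, -0.004]
force: [-0.5, 0.7, 0.2]
width: 0.007
gripper_force: 0.0
```

Run:
```python
from h import *
s=arm.observe();print(np.round(s["position"],3))
a=arm.get_image("side")[120:310,200:450,::-1];b=cv2.imread("pics/side0.png")[120:310,200:450]
cv2.imwrite("pics/f1.png",np.vstack([cv2.resize(x[t:t+95],(750,285),interpolation=2) for x,t in((a,40),(b,40))]) if 0 else np.hstack([cv2.resize(x[:,:],(400,304),interpolation=2) for x in(b,a)]))
bx=b[45:75,20:85];ax=a[45:75,20:85]
cv2.imwrite("pics/f2.png",np.vstack([cv2.resize(x,None,fx=9,fy=9,interpolation=2) for x in(bx,ax)]))
```

```text
[0.416 0.516 0.209]
```

View pics/f1.png

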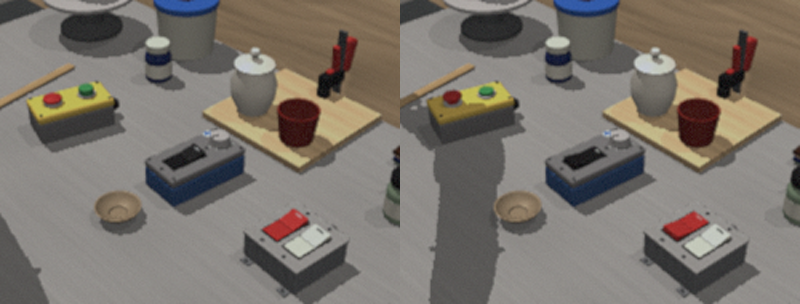

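View pics/f2.png

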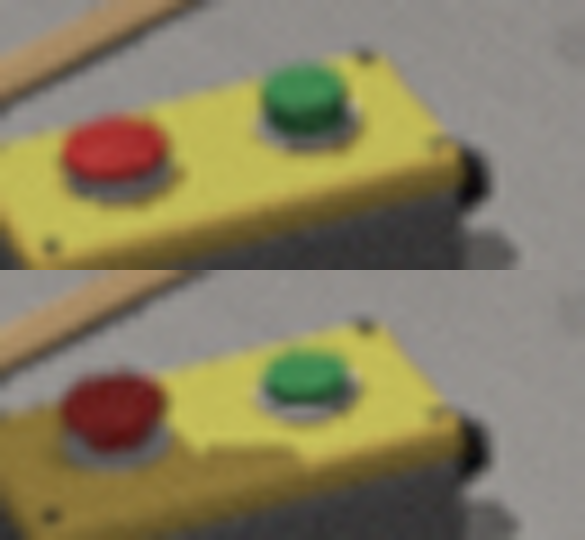

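Before and after: green sits lower (bottom crop at (305,380)), the red stop has risen (110,410), both paddles are flat, the lamp is off, and nothing else has moved.

```bash
python3 -c "
from cell import arm
print(arm.sign_off())"
```

```text
the job is handed in; nothing more can be done
None
```

The glaze spraying station is running and handed in: main on, then fan on, then the compressor start pressed and latched in, with the lamp left off and everything else where it was; presses peaked at about 23 N and the clock was near 12 s of the 51 s limit.

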